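Park microscope objectives on the rail in order of length

ROBOT

A 6-joint arm with a two-finger parallel gripper is mounted at the origin on the work surface. World frame = base frame: x ahead of the robot, y to its left, z up, the work surface at z = 0. Lengths are in m, angles in rad, forces in N, time in s.
With the tool pointing down it reaches from about 0.375 to 0.9 m from the base axis. Payload 3.1 kg.
Tool frame: the origin (TCP) lies on the centre line of the jaws, within the pads' length; the fingertips stand 25 mm ahead of it and the grasp point (between the pads) lies 6 mm ahead of it; x points along the fingers, y is the direction in which the jaws open and shut, and the axes are right-handed (so a half turn about x gives the same grasp; the last joint's range is limited). The gripper opens to 87 mm and grips with 3 to 60 N. Pads are 19 mm wide; open, the fingers measure 117 mm over their backs; the gripper's body (75 mm by 190 mm) begins 51 mm behind the grasp point.
Start: joints at [-0.178, 0.527, 1.433, -0, 1.181, -0.178], TCP at [0.625, 0, 0.248] pointing down, gripper open.
Joint ranges: [-3.08, 3.08], [-0.75, 2.2], [0.22, 2.44], [-1.43, 4.57], [0, 2.65], [-2.85, 2.85]. Speed limits (rad/s): [2.79, 2.79, 3.14, 3.14, 3.14, 3.14].

INTERFACE

Orientations are given as a unit quaternion [x, y, z, w].
In Python, from rig import robot gives the robot as it stands. The module is installed in compiled form; this text tells all that it offers.
- The arm moves only by the tool move_arm, never from a script. Its argument "commands" is a list of rows, each a list of 5 numbers: the gripper's target within -1 to 1 (shut at 1, half-way at 0, fully open at -1), then the shift along the tool's x, y, z in mm, then the turn about the tool's x in degrees. A call has 1 to 8 rows; each row is the pose to reach, as a shift and turn from the pose commanded when the call began, along the tool's axes at that moment; what a row does not reach only later rows make up. A row lasts 1/12 s, in which the tool goes at most 41.7 mm and 7.16 degrees, less where a joint would pass 70% of its speed; a pose out of reach is approached as far as the arm can. A call with a gripper value outside its range is refused whole. The fingers move at their own pace and stop on an object; "newtons" is the grip in N (left out, the last holds). Time passes only in rows, so rows that repeat a pose let the fingers close. It gives the time, the measured TCP pose, the force and the opening at its end, in the units of the state.
- robot.get_obs(): the state, without advancing time (a new reading comes with each control period).
- robot.camera(name): name is "scene" or "side" or "wrist"; returns a dict with "image" (420x560x3 uint8, red, green, blue), "fx", "fy", "cx", "cy" (pixels), "xyz" and "rotation" of the camera in the world; the wrist camera has in their place "tool_from_camera" (4x4, takes a point from camera to tool coordinates, whose origin is the TCP and whose axes are the tool frame's). Camera axes: x right, y down, z forward; pixel columns grow to the right and rows downward; lengths in m; the calibration is good to about 2 mm. The wrist camera is an equidistant fisheye: a pixel r from the principal point sees the ray r / f radians off the axis. A picture is of the moment at which its call begins: read the wrist's pose just before it. There is no depth.
- robot.hand_in(): hands the job in, once; it reports no verdict.
Trained networks look in a picture, given as the dict that the camera call returned (one of the last four; its "shot" number tells which), for a name from the list of things; names that differ only in an ending like _2 or _b are one class to them, and where a whole thing is asked for, a point or a joint stands for the part that bears it (a point fixed in the world has none). Each returns a list of dicts, best first, with "p" (0 to 1); they miss things now and then, are a little off and sometimes report something else, mostly with a low value. They report only what shows in the picture. A call takes as long as a camera call. They do not tell look-alikes from the thing itself.
- robot.regions_of(picture, name): "pixels" (420x560 bool, what is visible of it) and "bbox" ([left, top, right, bottom] in pixels, round what is visible of it).
The state is a dict: "time": time; "q": joint angles; "joint_velocities": joint speeds; "joint_torque": joint torques, N m; "position": TCP position; "tool_rot": TCP orientation; "ft_force": force on the tool from outside, world axes, zero at the start; "moment": the same for the moment, N m; "grip_width": finger opening in m.
Only numpy, scipy, OpenCV 4.12 (cv2) and the standard library are available. Lean on these libraries where they do the work, as an engineer would, in place of code of your own. Each camera call takes 0.05 s, during which the arm holds its last target.

TASK

Line up the four loose microscope objectives on the rail in order of length, one standing nose up in the middle of each rubber pad: the shortest on the pad next to the round brass thumbscrew, the longest on the pad farthest from it. They are optics: never let one tip over.

Things in the scene. Friction and masses are not known exactly. Their poses are not given: they have to be found in the camera images.
- objective_36: shortest of four loose microscope objectives, 36 mm long, standing upright, nose up: a black barrel with knurled steel ring, a plain cylinder 24 mm across up to 23 mm above its foot, then a bright aluminium cone narrowing to the small lens at the top. About 60 g (may be 30% off). Origin: centre of its underside; z axis up along it.
- objective_48: second shortest of four loose microscope objectives, 48 mm long, standing upright, nose up: a black barrel with knurled steel ring, a plain cylinder 30 mm across up to 31 mm above its foot, then a bright aluminium cone narrowing to the small lens at the top. About 102 g (may be 30% off). Origin: centre of its underside; z axis up along it.
- objective_60: second longest of four loose microscope objectives, 60 mm long, standing upright, nose up: a black barrel with knurled steel ring, a plain cylinder 36 mm across up to 39 mm above its foot, then a bright aluminium cone narrowing to the small lens at the top. About 144 g (may be 30% off). Origin: centre of its underside; z axis up along it.
- objective_74: longest of four loose microscope objectives, 74 mm long, standing upright, nose up: a black barrel with knurled steel ring, a plain cylinder 42 mm across up to 48 mm above its foot, then a bright aluminium cone narrowing to the small lens at the top. About 193 g (may be 30% off). Origin: centre of its underside; z axis up along it.
- pad_a: one of four black rubber parking pads in a row, here the first counted along the rail (from the rail's left end as the robot sees it, the +y end). Flat round disc 54 mm across, 3 mm thick, small grey dot in the middle; neighbours are about 75 mm apart. Fixed on a flat aluminium rail (370 x 64 mm, 8 mm thick) on the bench. Origin: centre of its underside, so its top is 3 mm above that (11 mm above the bench); its y axis runs along the rail.
- pad_b: one of four black rubber parking pads in a row, here the second counted along the rail (from the rail's left end as the robot sees it, the +y end). Flat round disc 54 mm across, 3 mm thick, small grey dot in the middle; neighbours are about 75 mm apart. Fixed on a flat aluminium rail (370 x 64 mm, 8 mm thick) on the bench. Origin: centre of its underside, so its top is 3 mm above that (11 mm above the bench); its y axis runs along the rail.
- pad_c: one of four black rubber parking pads in a row, here the third counted along the rail (from the rail's left end as the robot sees it, the +y end). Flat round disc 54 mm across, 3 mm thick, small grey dot in the middle; neighbours are about 75 mm apart. Fixed on a flat aluminium rail (370 x 64 mm, 8 mm thick) on the bench. Origin: centre of its underside, so its top is 3 mm above that (11 mm above the bench); its y axis runs along the rail.
- pad_d: one of four black rubber parking pads in a row, here the fourth counted along the rail (from the rail's left end as the robot sees it, the +y end). Flat round disc 54 mm across, 3 mm thick, small grey dot in the middle; neighbours are about 75 mm apart. Fixed on a flat aluminium rail (370 x 64 mm, 8 mm thick) on the bench. Origin: centre of its underside, so its top is 3 mm above that (11 mm above the bench); its y axis runs along the rail.
- thumbscrew: round brass thumbscrew, 18 mm across, 26 mm tall, fixed on the rail just beyond one of its two end pads, about 53 mm from that pad's centre; it may be at either end (the other end carries a flat dark steel bar 50 x 16 x 10 mm). Origin: centre of its foot, on top of the rail.
Things that resemble listed ones, but are neither listed nor needed, are in the scene too. What is shaped like the objective_48 but pink or red is not meant.

How it is judged:
At the end, for the whole second after the job is handed in: Counting from the pad next to the thumbscrew, the 36, 48, 60 and 74 mm objectives stand on pads one to four in that order, each with its axis within 12 mm of its pad's centre, standing on the pad (foot within 5 mm of the pad's top), upright within 0.1 rad, at rest and released (((horizontal distance between thumbscrew and pad_a below 0.1 m and horizontal distance between objective_36 and pad_a below 0.012 m and z of objective_36 in the frame of pad_a between -0.002 and 0.008 m and horizontal distance between objective_48 and pad_b below 0.012 m and z of objective_48 in the frame of pad_b between -0.002 and 0.008 m and horizontal distance between objective_60 and pad_c below 0.012 m and z of objective_60 in the frame of pad_c between -0.002 and 0.008 m and horizontal distance between objective_74 and pad_d below 0.012 m and z of objective_74 in the frame of pad_d between -0.002 and 0.008 m) or (horizontal distance between thumbscrew and pad_d below 0.1 m and horizontal distance between objective_36 and pad_d below 0.012 m and z of objective_36 in the frame of pad_d between -0.002 and 0.008 m and horizontal distance between objective_48 and pad_c below 0.012 m and z of objective_48 in the frame of pad_c between -0.002 and 0.008 m and horizontal distance between objective_60 and pad_b below 0.012 m and z of objective_60 in the frame of pad_b between -0.002 and 0.008 m and horizontal distance between objective_74 and pad_a below 0.012 m and z of objective_74 in the frame of pad_a between -0.002 and 0.008 m)) and angle between each of objective_36, objective_48, objective_60, objective_74's own z axis and vertical below 0.1 rad and linear speed of each of objective_36, objective_48, objective_60, objective_74 below 0.02 m/s); the robot touches nothing.
It fails at once if an objective is tipped over (leans more than 0.6 rad) (angle between any of objective_36, objective_48, objective_60, objective_74's own z axis and vertical above 0.6 rad).
It also fails if it takes over 109 s, if anything falls off the work surface, if the arm or the gripper's body presses on something with over 40 N, if the wrist force passes 120 N, or if a joint passes its speed limit or range.

## Working session

There is one attempt and no reset: what is moved stays moved. The work goes in short steps, Python scripts to look and compute and a tool call to move; the robot and the scene stay as the last step left them, time stands still between calls to the robot, and variables do not carry over. Pictures are saved under pics/ and viewed, and the job is handed in when it is done.

Besides the shell and the picture viewer there is one more tool, called after ">>>" in YAML: its name, and indented under it one key for each argument. move_arm: Moves the arm, as the interface text tells. Its arguments: {"type":"object","properties":{"commands":{"type":"array","items":{"type":"array","items":{"type":"number"}}},"newtons":{"type":"number"}},"required":["commands"]}

```bash
mkdir -p pics; cat > h.py <<'E'
import numpy as np, cv2
from rig import robot
def save(p,n): cv2.imwrite('pics/'+n,cv2.cvtColor(p['image'],cv2.COLOR_RGB2BGR))
E
python3 - <<'E'
from h import *
o=robot.get_obs(); print(o['time'],o['position'],o['tool_rot'],o['grip_width'])
for n in ['scene','side','wrist']:
    p=robot.camera(n); save(p,n+'0.png')
    print(n,{k:(np.round(v,4).tolist() if not isinstance(v,(str,int)) else v) for k,v in p.items() if k!='image'})
E
```

```text
0.0 [6.24314853e-01 1.44836706e-04 2.46567114e-01] [ 0.49956148  0.50061821 -0.50045619  0.49936293] 0.08705226464877068
scene {'fx': 437.4064, 'fy': 437.4064, 'cx': 280.8719, 'cy': 210.2595, 'xyz': [0.9425, -0.6678, 0.6343], 'rotation': [0.8696, 0.2451, -0.1207, -0.4114], 'shot': 1}
side {'fx': 493.7254, 'fy': 493.7254, 'cx': 276.9104, 'cy': 213.8184, 'xyz': [0.3632, 0.8686, 0.5931], 'rotation': [-0.0795, 0.8625, -0.4966, 0.0558], 'shot': 2}
wrist {'fx': 325.1923, 'fy': 325.1923, 'cx': 282.8359, 'cy': 212.4069, 'tool_from_camera': [[-0.0004, -0.2751, 0.9614, -0.1383], [1.0, -0.0, 0.0004, -0.0001], [-0.0001, 0.9614, 0.2751, -0.0749], [0.0, 0.0, 0.0, 1.0]], 'shot': 3}
```

View pics/scene0.png

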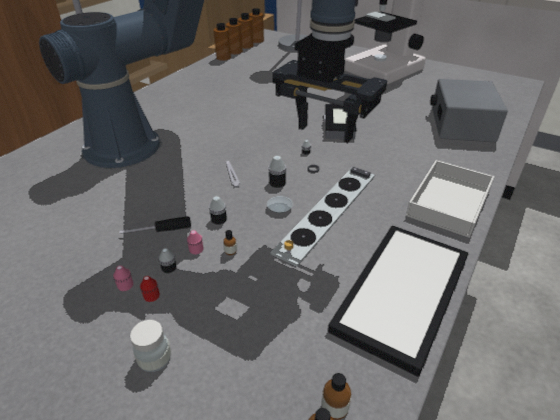

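View pics/side0.png

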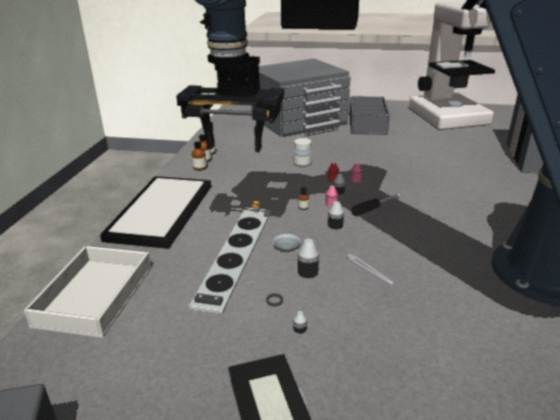

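View pics/wrist0.png

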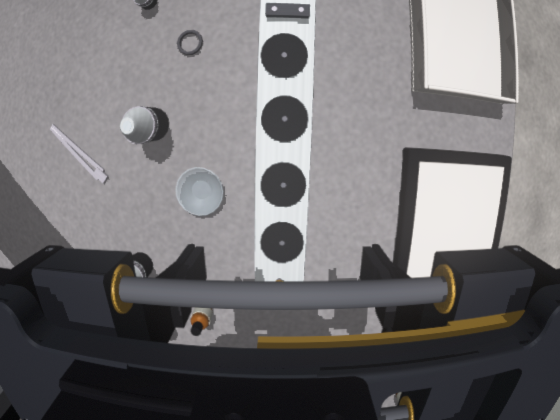

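Scene: candidate grey/aluminium objectives at px (306,147) smallest → 36, (278,170) largest → 74, (217,208) → 60 and (167,260) → 48. The look-alikes are pink at (195,240), pink at (122,277) and red at (150,288), with amber bottles nearby at (230,243). The brass thumbscrew is at (288,243), the near (-y) rail end. That puts 36 on pad_d and 74 on pad_a.

```bash
cat >> h.py <<'E'
from scipy.spatial.transform import Rotation as R
from scipy.optimize import least_squares
def proj(p,X):
    X=np.atleast_2d(X); Rm=R.from_quat(p['rotation']).as_matrix(); c=(X-p['xyz'])@Rm
    return np.c_[p['fx']*c[:,0]/c[:,2]+p['cx'], p['fy']*c[:,1]/c[:,2]+p['cy']]
def wproj(p,o,X):
    X=np.atleast_2d(X); T=np.array(p['tool_from_camera']); Rt=R.from_quat(o['tool_rot']).as_matrix()
    t=(X-o['position'])@Rt; c=(t-T[:3,3])@T[:3,:3]
    th=np.arctan2(np.hypot(c[:,0],c[:,1]),c[:,2]); ph=np.arctan2(c[:,1],c[:,0])
    return np.c_[p['fx']*th*np.cos(ph)+p['cx'], p['fy']*th*np.sin(ph)+p['cy']]
def shape(r,zb,L,rt):
    a=np.linspace(0,2*np.pi,48,endpoint=False); cs=np.c_[np.cos(a),np.sin(a)]
    return np.vstack([np.c_[rr*cs,np.full(48,z)] for rr,z in[(r,0),(r,zb),(rt,L)]])
DIM={36:(.012,.023,.036),48:(.015,.031,.048),60:(.018,.039,.060),74:(.021,.048,.074)}
E
python3 - <<'E'
from h import *
import pickle
P={n:robot.camera(n) for n in['scene','side']}
out={}
for n in P:
  for nm in ['objective_36','objective_48','pad_a','thumbscrew']:
    r=robot.regions_of(P[n],nm); out[n,nm]=r
    print(n,nm,[(round(d['p'],2),np.round(d['bbox']).tolist(),int(d['pixels'].sum())) for d in r])
pickle.dump((P,out),open('d.pkl','wb'))
E
python3 -c "
import cv2
a=cv2.imread('pics/scene0.png')[120:310,90:390];b=cv2.imread('pics/side0.png')[130:340,180:420]
cv2.imwrite('pics/c1.png',cv2.resize(a,(780,494),interpolation=2));cv2.imwrite('pics/c2.png',cv2.resize(b,(672,588),interpolation=2))"
```

```text
scene objective_36 [(0.95, [110.0, 266.0, 131.0, 292.0], 386), (0.84, [138.0, 278.0, 160.0, 302.0], 366), (0.79, [158.0, 252.0, 177.0, 273.0], 333), (0.69, [186.0, 233.0, 204.0, 252.0], 297), (0.64, [210.0, 199.0, 230.0, 224.0], 362), (0.59, [272.0, 158.0, 287.0, 187.0], 456), (0.49, [304.0, 143.0, 311.0, 154.0], 107)]
scene objective_48 [(0.95, [110.0, 266.0, 131.0, 292.0], 386), (0.84, [138.0, 278.0, 160.0, 302.0], 366), (0.79, [158.0, 252.0, 177.0, 273.0], 333), (0.69, [186.0, 233.0, 204.0, 252.0], 297), (0.64, [210.0, 199.0, 230.0, 224.0], 362), (0.59, [272.0, 158.0, 287.0, 187.0], 456), (0.49, [304.0, 143.0, 311.0, 154.0], 107)]
scene pad_a [(0.68, [305.0, 211.0, 332.0, 226.0], 325), (0.66, [289.0, 226.0, 315.0, 249.0], 404), (0.64, [338.0, 179.0, 360.0, 190.0], 201), (0.49, [317.0, 196.0, 346.0, 209.0], 248)]
scene thumbscrew []
side objective_36 [(0.73, [332.0, 173.0, 343.0, 196.0], 147), (0.69, [348.0, 160.0, 363.0, 180.0], 186), (0.69, [324.0, 186.0, 335.0, 207.0], 183), (0.65, [292.0, 312.0, 309.0, 331.0], 231), (0.64, [327.0, 199.0, 345.0, 230.0], 371), (0.44, [330.0, 161.0, 339.0, 181.0], 120)]
side objective_48 [(0.73, [332.0, 173.0, 343.0, 196.0], 147), (0.69, [348.0, 160.0, 363.0, 180.0], 186), (0.69, [324.0, 186.0, 335.0, 207.0], 183), (0.65, [292.0, 312.0, 309.0, 331.0], 231), (0.64, [327.0, 199.0, 345.0, 230.0], 371), (0.44, [330.0, 161.0, 339.0, 181.0], 120)]
side pad_a [(0.82, [230.0, 234.0, 252.0, 247.0], 288), (0.73, [236.0, 219.0, 256.0, 226.0], 252), (0.59, [205.0, 275.0, 235.0, 292.0], 413), (0.55, [217.0, 252.0, 243.0, 272.0], 343)]
side thumbscrew [(0.45, [250.0, 201.0, 258.0, 212.0], 68)]
```

View pics/c1.png

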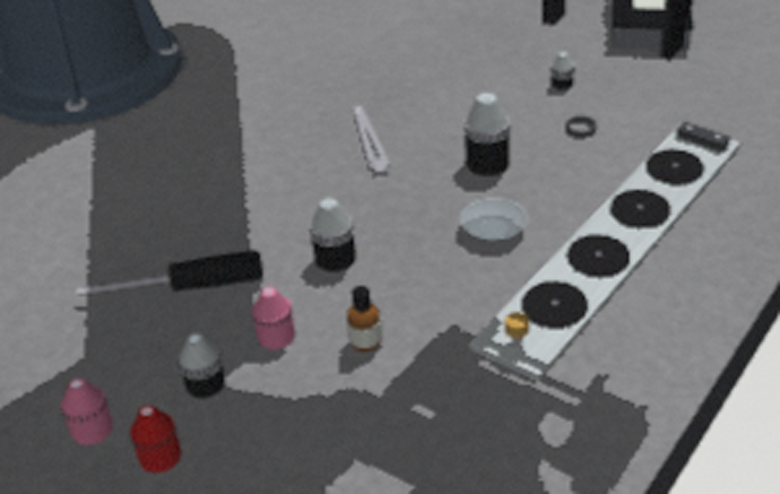

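View pics/c2.png

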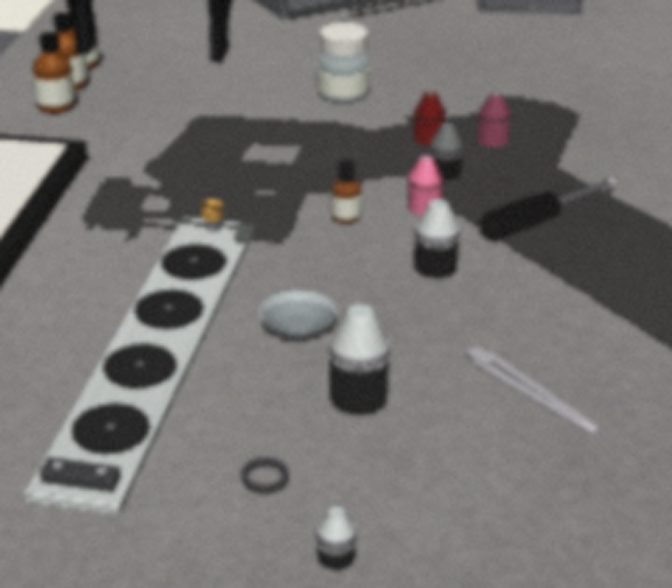

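Crops confirm grey cones: 36 small, 74 large, 60 and 48 (beside pink). Triangulate from tips and pad dots, then check against heights.

```bash
cat > tri.py <<'E'
from h import *
import pickle
P,out=pickle.load(open('d.pkl','rb'))
S={36:((563,55),(336,512)),74:((486,98),(358,311)),60:((330,203),(437,205)),48:((197,339),(447,127)),
'd':((555,304),(194,260)),'c':((598,256),(168,308)),'b':((640,208),(139,364)),'a':((675,166),(110,427)),'th':((516,318),(213,204))}
for k,(a,b) in S.items():
    a=np.array(a)/2.6+[90,120]; b=np.array(b)/2.8+[180,130]
    f=lambda X: np.r_[(proj(P['scene'],X)[0]-a),(proj(P['side'],X)[0]-b)]
    s=least_squares(f,[.6,0,.03]); print(k,np.round(s.x*1000,1),'res',np.round(s.fun,1))
E
python3 tri.py
```

```text
36 [456.8 240.7  33.9] res [ 0.1  0.   0.1 -0. ]
74 [466.1  78.7  72.4] res [ 0.5  0.2  0.4 -0.2]
60 [ 428.4 -106.3   58.3] res [ 0.3  0.1  0.3 -0.2]
48 [ 434.9 -275.3   46.4] res [-0. -0. -0.  0.]
d [622.6 -69.8   9. ] res [-0.1 -0.  -0.1  0. ]
c [624.8   2.2   8.3] res [ 0.3  0.1  0.3 -0.1]
b [626.3  79.5   9.1] res [ 0.3  0.   0.2 -0. ]
a [625.8 154.3   9. ] res [ 0.2  0.   0.1 -0. ]
th [ 617.6 -122.4   33.4] res [ 0.1  0.   0.1 -0. ]
```

```bash
python3 - <<'E'
from h import *
import pickle
P,out=pickle.load(open('d.pkl','rb'))
S={'pinkA':((271,292),(426,160)),'pinkB':((77,384),(496,98)),'red':((149,412),(431,97)),'bottle':((362,293),(348,167))}
for k,(a,b) in S.items():
    a=np.array(a)/2.6+[90,120]; b=np.array(b)/2.8+[180,130]
    f=lambda X: np.r_[(proj(P['scene'],X)[0]-a),(proj(P['side'],X)[0]-b)]
    s=least_squares(f,[.6,0,.03]); print(k,np.round(s.x*1000,1),'res',np.round(s.fun,1))
E
```

```text
pinkA [ 447.4 -206.9   46.1] res [-0.1 -0.  -0.1  0. ]
pinkB [ 393.4 -352.3   44.8] res [ 0.4  0.3  0.5 -0.4]
red [ 455.2 -344.5   44.2] res [ 0.2  0.1  0.2 -0.1]
bottle [ 511.2 -174.9   50.2] res [-0.1 -0.  -0.1  0.1]
```

>>> move_arm:
  commands:
    - [-1,98,-168,-195,0]
    - [-1,98,-168,-195,0]
    - [-1,98,-168,-195,0]
    - [-1,98,-168,-195,0]
    - [-1,98,-168,-195,0]
    - [-1,98,-168,-195,0]
    - [-1,98,-168,-195,0]
    - [-1,98,-168,-195,0]
  newtons: 20

```text
time: 1.32
position: [0.4509, 0.1974, 0.1477]
tool_rot: [0.497, 0.503, -0.501, 0.499]
ft_force: [-0.5, 0.1, 0.7]
grip_width: 0.0871
```

```bash
cat > look.py <<'E'
from h import *
import sys,json
# usage: name key x y [key x y z...]
name=sys.argv[1]; items=json.loads(sys.argv[2])
o=robot.get_obs(); p=robot.camera('wrist'); save(p,name+'_raw.png')
print(o['time'],np.round(o['position']*1000,1),np.round(o['ft_force'],1),o['grip_width'])
im=cv2.cvtColor(p['image'],cv2.COLOR_RGB2BGR)
for k,x,y,z in items:
    if k in('36','48','60','74'):
        r,zb,L=DIM[int(k)]; s=shape(r,zb,L,.004)+[x/1e3,y/1e3,z/1e3]
    else:
        s=shape(.027,0,0,.001)+[x/1e3,y/1e3,z/1e3]
    for u,v in wproj(p,o,s):
        if 0<=u<560 and 0<=v<420: cv2.circle(im,(int(round(u)),int(round(v))),0,(0,255,0),-1)
im=cv2.resize(im,(784,588))
cv2.imwrite('pics/'+name+'.png',im)
E
python3 look.py w1 '[["36",457,241,0]]'
```

```text
1.3167 [450.9 197.4 147.7] [-0.5  0.1  0.7] 0.08706288526248206
```

View pics/w1.png

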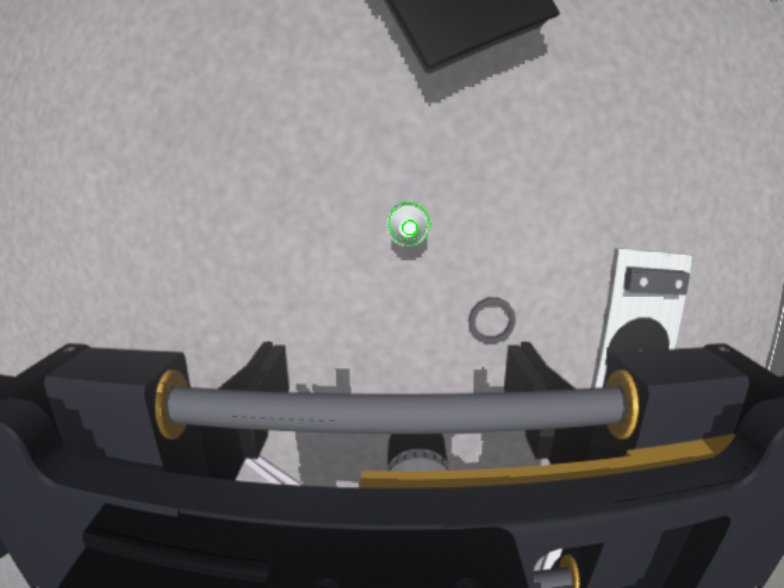

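Overlay of 36 at (457,241) sits on the object at px (409,224) of the enlarged view. Now go over it.

>>> move_arm:
  commands:
    - [-1,30,0,-46,0]
    - [-1,50,0,-46,0]
    - [-1,50,0,-46,0]
    - [-1,50,0,-46,0]
    - [-1,50,0,-46,0]

```text
time: 1.78
position: [0.4583, 0.2403, 0.1003]
tool_rot: [0.501, 0.499, -0.5, 0.5]
ft_force: [0.2, 0.4, 0.3]
grip_width: 0.0873
```

>>> move_arm:
  commands:
    - [-1,40,0,0,0]
    - [-1,65,0,0,0]
    - [-1,73,0,0,0]
    - [-1,73,0,0,0]
    - [-1,73,0,0,0]

```text
time: 2.2
position: [0.4581, 0.2404, 0.0276]
tool_rot: [0.501, 0.499, -0.5, 0.5]
ft_force: [0.1, 0.5, 0.3]
grip_width: 0.0869
```

>>> move_arm:
  commands:
    - [1,0,0,0,0]
    - [1,0,0,0,0]
    - [1,0,0,0,0]
    - [1,0,0,0,0]
    - [1,0,0,0,0]
    - [1,0,0,0,0]
    - [1,0,0,0,0]
    - [1,0,0,0,0]
  newtons: 15

```text
time: 2.87
position: [0.4569, 0.2411, 0.0265]
tool_rot: [0.5, 0.5, -0.5, 0.5]
ft_force: [-1.4, 0.5, 0.3]
grip_width: 0.0417
```

>>> move_arm:
  commands:
    - [1,0,0,0,0]
    - [1,0,0,0,0]
    - [1,0,0,0,0]
    - [1,0,0,0,0]
    - [1,0,0,0,0]
    - [1,0,0,0,0]

```text
time: 3.37
position: [0.457, 0.241, 0.0265]
tool_rot: [0.5, 0.5, -0.5, 0.5]
ft_force: [0.5, 0.6, -0.7]
grip_width: 0.0237
```

>>> move_arm:
  commands:
    - [1,-20,0,0,0]
    - [1,-60,0,0,0]
    - [1,-100,0,0,0]
    - [1,-110,40,60,0]
    - [1,-110,60,100,0]
    - [1,-110,80,140,0]
    - [1,-110,100,180,0]
    - [1,-110,120,215,0]

```text
time: 4.03
position: [0.559, 0.0582, 0.1367]
tool_rot: [0.5, 0.5, -0.5, 0.5]
ft_force: [-0.4, 0.4, -0.3]
grip_width: 0.0231
```

>>> move_arm:
  commands:
    - [1,0,15,30,0]
    - [1,0,30,60,0]
    - [1,0,46,96,0]
    - [1,0,46,96,0]
    - [1,0,46,96,0]
    - [1,0,46,96,0]

```text
time: 4.53
position: [0.6036, -0.036, 0.1359]
tool_rot: [-0.5, -0.5, 0.501, -0.499]
ft_force: [-0.5, 0.6, -1.5]
grip_width: 0.0239
```

```bash
python3 look.py w2 '[["74",466,79,0],["p",625,2,11],["p",626,79,11],["p",626,154,11],["p",623,-70,11]]'
```

```text
4.5333 [603.6 -36.  135.9] [-0.5  0.6 -1.5] 0.023949450193989783
```

View pics/w2.png

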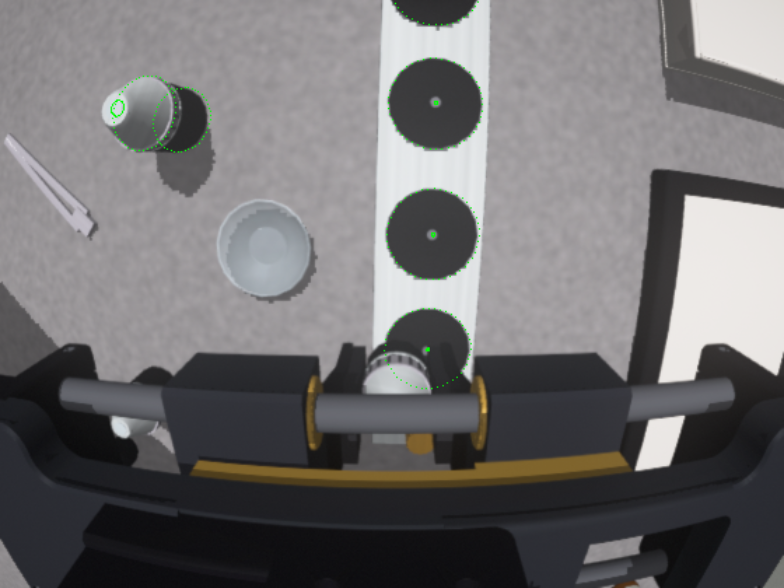

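Overlays of pads and of 74 match the picture (pad dots at (435,102), (432,235), (425,350)); the third ring in view is pad_d. The arm lags, so use the measured pose for the rest.

>>> move_arm:
  commands:
    - [1,0,19,34,0]
    - [1,0,19,34,0]
    - [1,0,19,34,0]
    - [1,0,19,34,0]

```text
time: 4.92
position: [0.6226, -0.0686, 0.1361]
tool_rot: [0.499, 0.501, -0.5, 0.5]
ft_force: [-0.1, 0.1, 0.2]
grip_width: 0.0235
```

>>> move_arm:
  commands:
    - [1,40,0,1,0]
    - [1,75,0,1,0]
    - [1,90,0,1,0]
    - [1,95,0,1,0]
    - [1,98,0,1,0]
    - [1,98,0,1,0]
    - [1,98,0,1,0]

```text
time: 5.5
position: [0.6246, -0.0708, 0.0397]
tool_rot: [0.5, 0.499, -0.499, 0.501]
ft_force: [1.1, -0.1, 0.1]
grip_width: 0.0232
```

>>> move_arm:
  commands:
    - [1,1,0,0,0]
    - [1,2,0,0,0]
    - [1,2,0,0,0]
    - [1,2,0,0,0]

```text
time: 5.83
position: [0.6247, -0.0713, 0.0375]
tool_rot: [0.501, 0.499, -0.5, 0.501]
ft_force: [0.4, 1.1, 4.8]
grip_width: 0.0234
```

>>> move_arm:
  commands:
    - [-0.5,0,0,0,0]
    - [-0.5,0,0,0,0]
    - [-0.5,0,0,0,0]
    - [-0.5,0,0,0,0]
    - [-0.5,-20,0,0,0]
    - [-0.5,-60,0,0,0]
    - [-0.5,-100,0,0,0]
    - [-0.5,-100,0,0,0]

```text
time: 6.5
position: [0.6283, -0.0723, 0.1436]
tool_rot: [0.502, 0.496, -0.498, 0.504]
ft_force: [2.0, -0.9, 0.3]
grip_width: 0.0638
```

```bash
python3 look.py w3 '[["36",624,-71,11],["60",428,-106,0],["p",625,2,11]]'
```

```text
6.5 [628.3 -72.3 143.6] [ 2.  -0.9  0.3] 0.063769589682951
```

View pics/w3.png

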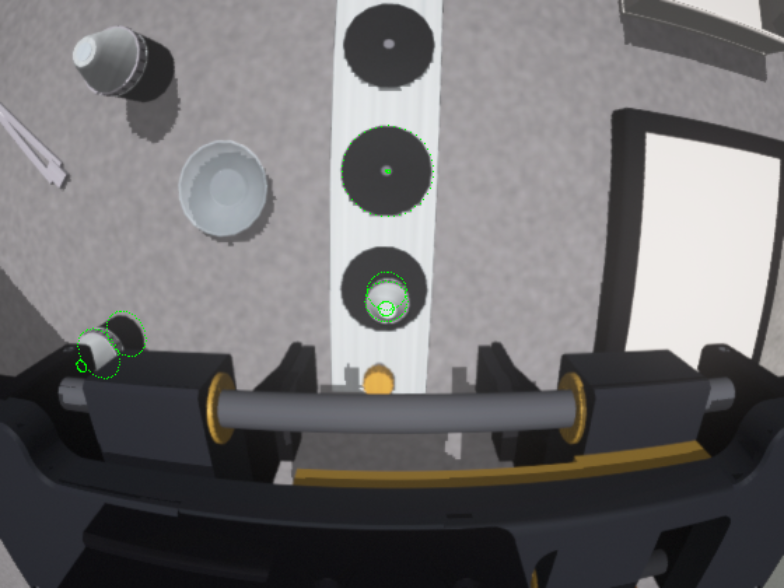

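>>> move_arm:
  commands:
    - [-0.5,0,-190,244,0]
    - [-0.5,0,-190,244,0]
    - [-0.5,0,-190,244,0]
    - [-0.5,0,-190,244,0]
    - [-0.5,0,-190,244,0]
    - [-0.5,0,-190,244,0]
    - [-0.5,0,-190,244,0]
    - [-0.5,0,-190,244,0]

```text
time: 7.22
position: [0.4303, -0.3181, 0.1351]
tool_rot: [-0.5, -0.5, 0.501, -0.498]
ft_force: [1.5, -0.5, -1.3]
grip_width: 0.0651
```

```bash
python3 look.py w4 '[["60",428,-106,0],["48",435,-275,0]]'
```

```text
7.2167 [ 430.3 -318.1  135.1] [ 1.5 -0.5 -1.3] 0.06511591111010001
```

View pics/w4.png

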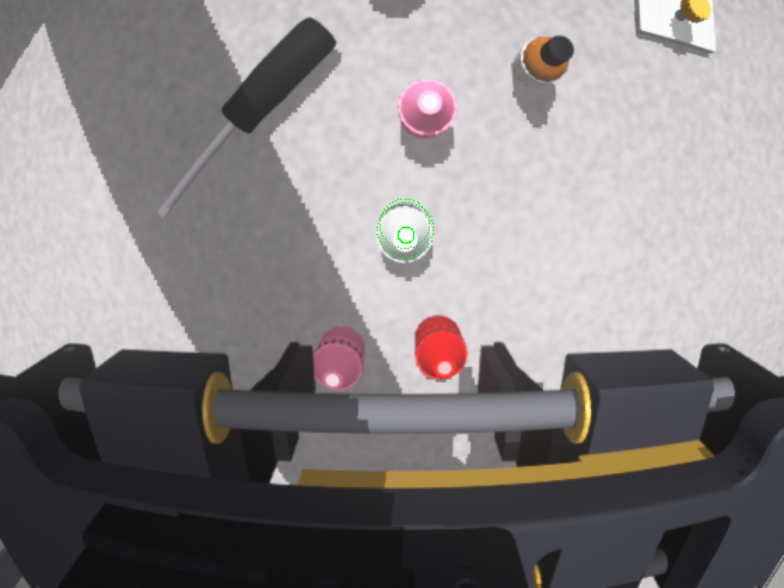

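Grey cone 48 at px (405,230) matches the overlay; the pink ones at (427,107), (338,358) and the red one at (440,348) are left alone.

>>> move_arm:
  commands:
    - [-0.5,0,0,-40,0]
    - [-0.5,30,0,-40,0]
    - [-0.5,30,0,-40,0]
    - [-0.5,30,0,-40,0]
    - [-0.5,30,0,-40,0]

```text
time: 7.68
position: [0.4341, -0.2754, 0.1062]
tool_rot: [0.5, 0.5, -0.5, 0.5]
ft_force: [-0.0, -0.4, 0.8]
grip_width: 0.0653
```

Grasp height 22 mm → TCP 28 mm.

>>> move_arm:
  commands:
    - [-0.5,40,0,0,0]
    - [-0.5,70,0,0,0]
    - [-0.5,78,0,0,0]
    - [-0.5,78,0,0,0]
    - [-0.5,78,0,0,0]

```text
time: 8.1
position: [0.4342, -0.2758, 0.029]
tool_rot: [0.5, 0.5, -0.5, 0.5]
ft_force: [0.5, -0.1, 0.2]
grip_width: 0.0653
```

>>> move_arm:
  commands:
    - [1,0,0,0,0]
    - [1,0,0,0,0]
    - [1,0,0,0,0]
    - [1,0,0,0,0]
    - [1,0,0,0,0]
    - [1,0,0,0,0]
    - [1,0,0,0,0]
    - [1,0,0,0,0]

```text
time: 8.77
position: [0.4338, -0.2752, 0.0286]
tool_rot: [0.5, 0.5, -0.5, 0.5]
ft_force: [-0.8, 1.5, 3.5]
grip_width: 0.0295
```

>>> move_arm:
  commands:
    - [1,-10,0,0,0]
    - [1,-45,0,0,0]
    - [1,-85,0,0,0]
    - [1,-110,20,-30,0]
    - [1,-110,40,-60,0]
    - [1,-110,60,-90,0]
    - [1,-110,80,-120,0]
    - [1,-110,100,-150,0]

```text
time: 9.43
position: [0.5339, -0.1235, 0.1391]
tool_rot: [-0.5, -0.5, 0.5, -0.5]
ft_force: [0.6, -0.0, -1.5]
grip_width: 0.0291
```

>>> move_arm:
  commands:
    - [1,0,22,-30,0]
    - [1,0,44,-60,0]
    - [1,0,66,-90,0]
    - [1,0,84,-115,0]
    - [1,0,91,-128,0]
    - [1,0,91,-128,0]
    - [1,0,91,-128,0]
    - [1,0,91,-128,0]

```text
time: 10.1
position: [0.6233, 0.0021, 0.1381]
tool_rot: [-0.499, -0.5, 0.501, -0.499]
ft_force: [-0.1, -0.4, -1.2]
grip_width: 0.0293
```

>>> move_arm:
  commands:
    - [1,40,1,0,0]
    - [1,75,1,0,0]
    - [1,92,1,0,0]
    - [1,96,1,0,0]
    - [1,98,1,0,0]
    - [1,98,1,0,0]
    - [1,98,1,0,0]

```text
time: 10.68
position: [0.6262, 0.0018, 0.0413]
tool_rot: [0.501, 0.499, -0.5, 0.5]
ft_force: [0.8, -0.3, -1.1]
grip_width: 0.0292
```

>>> move_arm:
  commands:
    - [1,1,0,0,0]
    - [1,2,0,0,0]
    - [1,2,0,0,0]
    - [1,2,0,0,0]

```text
time: 11.02
position: [0.6265, 0.0025, 0.0396]
tool_rot: [0.5, 0.499, -0.5, 0.501]
ft_force: [-1.4, -2.1, 5.8]
grip_width: 0.0293
```

>>> move_arm:
  commands:
    - [-0.65,0,0,0,0]
    - [-0.65,0,0,0,0]
    - [-0.65,0,0,0,0]
    - [-0.65,0,0,0,0]
    - [-0.65,-20,0,0,0]
    - [-0.65,-60,0,0,0]
    - [-0.65,-100,0,0,0]
    - [-0.65,-100,0,0,0]

```text
time: 11.68
position: [0.6305, 0.0024, 0.1457]
tool_rot: [0.503, 0.496, -0.497, 0.504]
ft_force: [0.5, -0.7, 0.5]
grip_width: 0.0697
```

>>> move_arm:
  commands:
    - [-0.65,0,-198,152,0]
    - [-0.65,0,-198,152,0]
    - [-0.65,0,-198,152,0]
    - [-0.65,0,-198,152,0]
    - [-0.65,0,-198,152,0]
    - [-0.65,0,-198,152,0]
    - [-0.65,0,-198,152,0]
    - [-0.65,0,-198,152,0]

```text
time: 12.35
position: [0.4262, -0.1502, 0.1383]
tool_rot: [0.501, 0.499, -0.501, 0.499]
ft_force: [-0.1, -0.5, 0.1]
grip_width: 0.0716
```

```bash
python3 look.py w5 '[["60",428,-106,0],["48",626,2,11],["36",624,-71,11]]'
```

```text
12.35 [ 426.2 -150.2  138.3] [-0.1 -0.5  0.1] 0.07162830802489975
```

View pics/w5.png

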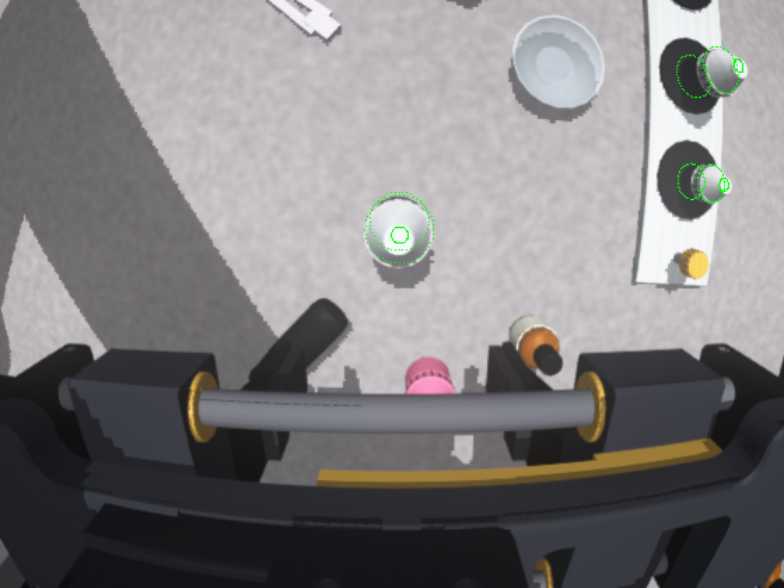

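48 and 36 stand on pads (px (722,70), (710,183)); 60 at (398,232) matches.

>>> move_arm:
  commands:
    - [-0.65,0,2,-43,0]
    - [-0.65,30,2,-43,0]
    - [-0.65,30,2,-43,0]
    - [-0.65,30,2,-43,0]
    - [-0.65,30,2,-43,0]

```text
time: 12.82
position: [0.4309, -0.1061, 0.1086]
tool_rot: [0.5, 0.5, -0.5, 0.501]
ft_force: [0.0, 0.9, 0.7]
grip_width: 0.0718
```

>>> move_arm:
  commands:
    - [-0.65,40,0,0,0]
    - [-0.65,70,0,0,0]
    - [-0.65,77,0,0,0]
    - [-0.65,77,0,0,0]
    - [-0.65,77,0,0,0]

```text
time: 13.23
position: [0.4302, -0.1066, 0.0321]
tool_rot: [0.5, 0.5, -0.5, 0.5]
ft_force: [0.1, -0.7, 0.7]
grip_width: 0.0714
```

>>> move_arm:
  commands:
    - [1,0,0,0,0]
    - [1,0,0,0,0]
    - [1,0,0,0,0]
    - [1,0,0,0,0]
    - [1,0,0,0,0]
    - [1,0,0,0,0]
    - [1,0,0,0,0]
    - [1,0,0,0,0]
  newtons: 20

```text
time: 13.9
position: [0.4293, -0.1059, 0.0316]
tool_rot: [0.5, 0.5, -0.5, 0.5]
ft_force: [-1.4, -0.1, 5.0]
grip_width: 0.0355
```

>>> move_arm:
  commands:
    - [1,-10,0,0,0]
    - [1,-45,0,0,0]
    - [1,-85,0,0,0]
    - [1,-110,25,-24,0]
    - [1,-110,50,-47,0]
    - [1,-110,75,-70,0]
    - [1,-110,100,-94,0]
    - [1,-110,120,-114,0]

```text
time: 14.57
position: [0.5513, 0.0096, 0.1415]
tool_rot: [0.5, 0.5, -0.499, 0.5]
ft_force: [0.8, -0.2, -1.5]
grip_width: 0.0356
```

>>> move_arm:
  commands:
    - [1,0,22,-20,0]
    - [1,0,44,-40,0]
    - [1,0,66,-60,0]
    - [1,0,76,-72,0]
    - [1,0,76,-72,0]
    - [1,0,76,-72,0]
    - [1,0,76,-72,0]

```text
time: 15.15
position: [0.6241, 0.0796, 0.1405]
tool_rot: [-0.499, -0.501, 0.501, -0.499]
ft_force: [-0.7, 0.3, -2.1]
grip_width: 0.0355
```

Target TCP z 31.6+11 = 42.6; approach, then touch.

>>> move_arm:
  commands:
    - [1,40,1,0,0]
    - [1,75,1,0,0]
    - [1,90,1,0,0]
    - [1,95,1,0,0]
    - [1,97,1,0,0]
    - [1,97,1,0,0]
    - [1,97,1,0,0]

```text
time: 15.73
position: [0.6278, 0.0794, 0.0458]
tool_rot: [0.501, 0.499, -0.499, 0.501]
ft_force: [0.1, 0.3, -1.7]
grip_width: 0.0353
```

>>> move_arm:
  commands:
    - [1,1,0,0,0]
    - [1,2,0,0,0]
    - [1,2,0,0,0]
    - [1,2,0,0,0]

```text
time: 16.07
position: [0.6269, 0.08, 0.0429]
tool_rot: [0.5, 0.5, -0.5, 0.5]
ft_force: [-0.5, -0.8, -1.2]
grip_width: 0.0353
```

>>> move_arm:
  commands:
    - [1,1,0,0,0]
    - [1,1,0,0,0]
    - [1,1,0,0,0]

```text
time: 16.32
position: [0.627, 0.08, 0.0426]
tool_rot: [0.5, 0.5, -0.5, 0.5]
ft_force: [-0.7, -0.1, 4.5]
grip_width: 0.0355
```

>>> move_arm:
  commands:
    - [-0.85,0,0,0,0]
    - [-0.85,0,0,0,0]
    - [-0.85,0,0,0,0]
    - [-0.85,0,0,0,0]
    - [-0.85,-20,0,0,0]
    - [-0.85,-60,0,0,0]
    - [-0.85,-100,0,0,0]
    - [-0.85,-110,0,0,0]

```text
time: 16.98
position: [0.6302, 0.0799, 0.1573]
tool_rot: [0.503, 0.497, -0.497, 0.503]
ft_force: [1.1, -0.2, 0.5]
grip_width: 0.0778
```

>>> move_arm:
  commands:
    - [-0.85,0,-161,45,0]
    - [-0.85,0,-161,45,0]
    - [-0.85,0,-161,45,0]
    - [-0.85,0,-161,45,0]
    - [-0.85,0,-161,45,0]
    - [-0.85,0,-161,45,0]
    - [-0.85,0,-161,45,0]
    - [-0.85,0,-161,45,0]

```text
time: 17.65
position: [0.4681, 0.0347, 0.1517]
tool_rot: [0.501, 0.499, -0.499, 0.501]
ft_force: [0.6, 0.1, 0.7]
grip_width: 0.0801
```

```bash
python3 look.py w6 '[["74",466,79,0],["60",627,80,11],["48",626,2,11],["p",626,154,11]]'
```

```text
17.65 [468.1  34.7 151.7] [0.6 0.1 0.7] 0.08009985021994309
```

View pics/w6.png

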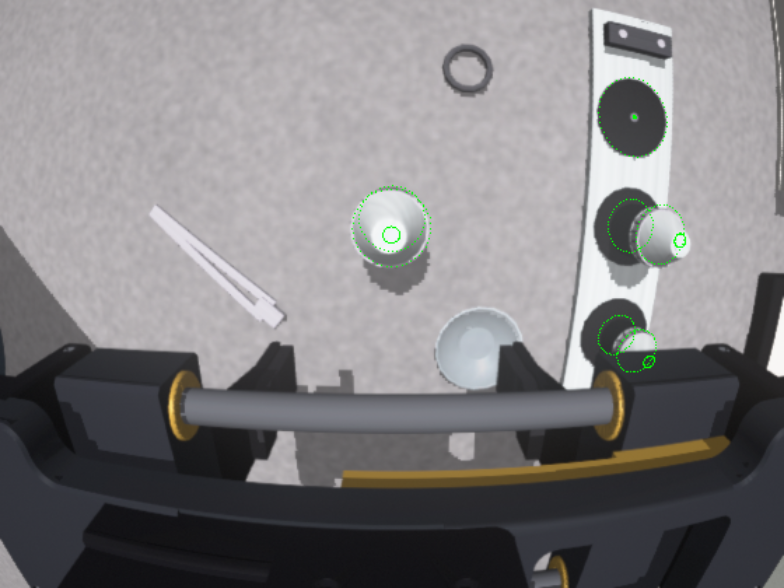

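60 and 48 stand on their pads; 74 at px (391,228) matches.

>>> move_arm:
  commands:
    - [-0.85,0,-2,-44,0]
    - [-0.85,20,-2,-44,0]
    - [-0.85,20,-2,-44,0]
    - [-0.85,20,-2,-44,0]
    - [-0.85,20,-2,-44,0]

```text
time: 18.12
position: [0.4646, 0.0786, 0.1315]
tool_rot: [0.5, 0.5, -0.5, 0.5]
ft_force: [0.3, 0.3, 0.4]
grip_width: 0.0806
```

```bash
python3 look.py w7 '[["p",626,154,11]]'
```

```text
18.1167 [464.6  78.6 131.5] [0.3 0.3 0.4] 0.0806297324467001
```

>>> move_arm:
  commands:
    - [-0.85,40,1,0,0]
    - [-0.85,75,1,0,0]
    - [-0.85,95,1,0,0]
    - [-0.85,95,1,0,0]
    - [-0.85,95,1,0,0]

```text
time: 18.58
position: [0.4647, 0.0783, 0.0361]
tool_rot: [-0.5, -0.5, 0.501, -0.499]
ft_force: [-0.4, 0.5, 1.1]
grip_width: 0.0802
```

>>> move_arm:
  commands:
    - [1,0,0,0,0]
    - [1,0,0,0,0]
    - [1,0,0,0,0]
    - [1,0,0,0,0]
    - [1,0,0,0,0]
    - [1,0,0,0,0]
    - [1,0,0,0,0]
    - [1,0,0,0,0]
  newtons: 25

```text
time: 19.25
position: [0.4648, 0.079, 0.0366]
tool_rot: [0.5, 0.5, -0.5, 0.5]
ft_force: [0.0, 1.4, 3.5]
grip_width: 0.0414
```

>>> move_arm:
  commands:
    - [1,-10,0,0,0]
    - [1,-45,0,0,0]
    - [1,-85,0,0,0]
    - [1,-110,25,-12,0]
    - [1,-110,60,-28,0]
    - [1,-110,90,-42,0]
    - [1,-110,110,-52,0]
    - [1,-110,110,-52,0]

```text
time: 19.92
position: [0.5799, 0.1326, 0.1476]
tool_rot: [0.502, 0.498, -0.497, 0.502]
ft_force: [0.7, -0.1, -1.3]
grip_width: 0.0414
```

>>> move_arm:
  commands:
    - [1,0,25,-11,0]
    - [1,0,51,-23,0]
    - [1,0,51,-23,0]
    - [1,0,51,-23,0]
    - [1,0,51,-23,0]
    - [1,0,51,-23,0]

```text
time: 20.42
position: [0.6235, 0.1535, 0.1458]
tool_rot: [-0.499, -0.501, 0.501, -0.499]
ft_force: [-0.5, -0.4, -1.9]
grip_width: 0.0415
```

>>> move_arm:
  commands:
    - [1,40,1,0,0]
    - [1,75,1,0,0]
    - [1,90,1,0,0]
    - [1,95,1,0,0]
    - [1,97,1,0,0]
    - [1,97,1,0,0]
    - [1,97,1,0,0]

```text
time: 21.0
position: [0.6279, 0.1539, 0.0509]
tool_rot: [0.501, 0.499, -0.499, 0.501]
ft_force: [-1.0, 0.2, -2.8]
grip_width: 0.0411
```

>>> move_arm:
  commands:
    - [1,1,0,0,0]
    - [1,2,0,0,0]
    - [1,2,0,0,0]
    - [1,2,0,0,0]

```text
time: 21.33
position: [0.6269, 0.154, 0.0479]
tool_rot: [0.5, 0.5, -0.5, 0.5]
ft_force: [0.1, 0.8, -2.5]
grip_width: 0.0413
```

>>> move_arm:
  commands:
    - [1,1,0,0,0]
    - [1,1,0,0,0]
    - [1,1,0,0,0]

```text
time: 21.58
position: [0.6269, 0.154, 0.0477]
tool_rot: [0.5, 0.5, -0.5, 0.5]
ft_force: [-2.9, 0.2, 5.4]
grip_width: 0.0414
```

Contact at 5.4 N. Release, lift, back off for the final check.

>>> move_arm:
  commands:
    - [-1,0,0,0,0]
    - [-1,0,0,0,0]
    - [-1,0,0,0,0]
    - [-1,0,0,0,0]
    - [-1,-20,0,0,0]
    - [-1,-60,0,0,0]
    - [-1,-100,0,0,0]
    - [-1,-120,0,0,0]

```text
time: 22.25
position: [0.6288, 0.1542, 0.1706]
tool_rot: [0.502, 0.499, -0.498, 0.501]
ft_force: [0.9, 0.0, 1.5]
grip_width: 0.0839
```

>>> move_arm:
  commands:
    - [-1,-40,-100,120,0]
    - [-1,-40,-100,120,0]
    - [-1,-40,-100,120,0]
    - [-1,-40,-100,120,0]
    - [-1,-40,-100,120,0]
    - [-1,-40,-100,120,0]
    - [-1,-40,-100,120,0]
    - [-1,-40,-100,120,0]

```text
time: 22.92
position: [0.5276, 0.0346, 0.2061]
tool_rot: [0.5, 0.5, -0.5, 0.5]
ft_force: [0.7, -0.0, -0.2]
grip_width: 0.0873
```

```bash
python3 look.py w8 '[["74",627,154,11],["60",627,80,11],["48",626,2,11],["36",624,-71,11]]'
python3 - <<'E'
from h import *
for n,(x0,y0,x1,y1) in {'scene':(260,130,400,270),'side':(170,170,310,320)}.items():
    p=robot.camera(n); im=cv2.cvtColor(p['image'],cv2.COLOR_RGB2BGR)
    save(p,n+'9.png'); c=cv2.resize(im[y0:y1,x0:x1],None,fx=3.9,fy=3.9,interpolation=2)
    for k,x,y in((74,627,154),(60,627,80),(48,626,2),(36,624,-71)):
        r,zb,L=DIM[k]
        for u,v in proj(p,shape(r,zb,L,.004)+[x/1e3,y/1e3,.010]): cv2.circle(c,(int((u-x0+.5)*3.9),int((v-y0+.5)*3.9)),1,(0,255,0),-1)
    cv2.imwrite('pics/'+n+'9c.png',c)
E
```

```text
22.9167 [527.6  34.6 206.1] [ 0.7 -0.  -0.2] 0.08734867342806035
```

View pics/w8.png

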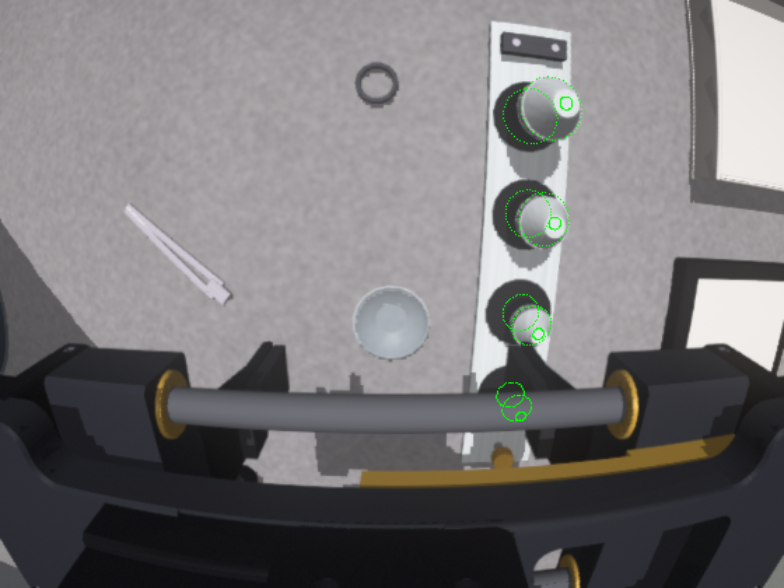

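View pics/scene9c.png

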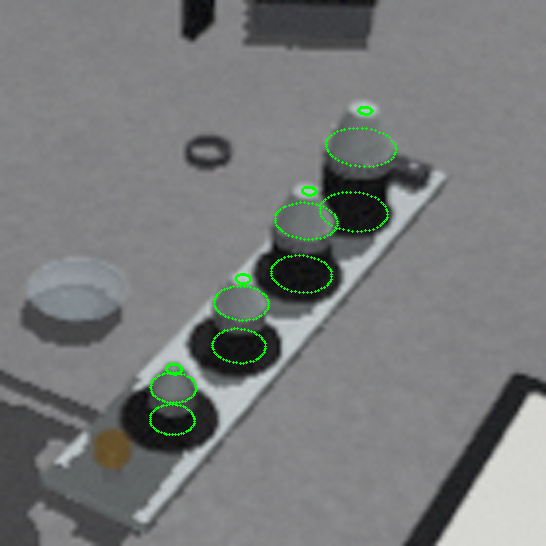

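View pics/side9c.png

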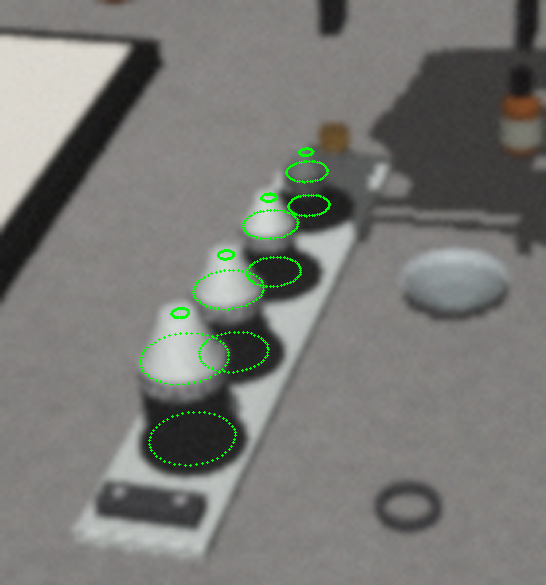

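All four stand upright and central on their pads, 36 nearest the brass screw and 74 farthest. In the wrist view they are at px (565,103), (554,222) and (538,333), with 36 hidden by the gripper but visible in the scene and side crops. Handing in.

```bash
python3 -c "
from rig import robot
print(robot.hand_in(), robot.get_obs()['time'])"
```

```text
the job is handed in; nothing more can be done
the job is handed in; nothing more can be done
```

The four grey objectives now stand nose up on the rail pads in order of length, and I handed the job in just after 23 s. Counting from the brass thumbscrew, which is at the -y end of the rail:

| Pad | Objective |
|---|---|
| pad_d | 36 mm |
| pad_c | 48 mm |
| pad_b | 60 mm |
| pad_a | 74 mm |

- **Measurements:** I found the objectives and pads from the scene and side cameras. The heights came out about 2 mm low throughout, which is within the calibration tolerance. Wrist-camera overlays agreed with these positions to about 1–2 mm.
- **Placing:** Each objective was lowered until it touched its pad at about 5 N, then released. By the gripper's position at release, all four are within about 3 mm of their pad centres.
- **Last check:** In the final views all four were upright and central, with the gripper open and clear of everything. The wrist camera could not see the 36 mm objective because the gripper hid it, so I checked that one only in the scene and side views. In the side view the overlay was off by 1–2 pixels, and I put that down to calibration.
- **Network misses:** The trained network missed the 74 mm objective in the side view and the thumbscrew in the scene view, so I read both from the pictures myself. I left the pink and red look-alikes alone.

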